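# Clip the ink refill jar and twist its cap off

## Robot

A 7-joint arm with a two-finger parallel gripper is mounted at the origin on a cart in front of the work surface, level with it; the furniture and walls round the work are solid. World frame = base frame: x ahead of the robot, y to its left, z up, the work surface at z = 0. Lengths are in m, angles in rad, forces in N, time in s.
With the tool pointing down it reaches from about 0.4 to 0.85 m from the base axis. Payload 10.4 kg.
Tool frame: the origin (TCP) lies at the very end of the fingers, on their centre line; the grasp point (between the pads) lies 19 mm behind it; z points along the fingers, y is the direction in which the jaws open and shut (so a half turn about z gives the same grasp; the last joint's range is limited). The gripper opens to 87 mm and grips with 3 to 60 N. Pads are 19 mm wide; open, the fingers measure 117 mm over their backs; the gripper's body (75 mm by 190 mm) begins 51 mm behind the grasp point.
Start: joints at [1.259, 0.332, -0.065, 1.46, 0.022, 1.35, -0.088], TCP at [0.178, -0.599, 0.223] pointing down, gripper open.
Joint ranges: [-2.6, 2.6], [-0.5, 2.12], [-1.47, 1.34], [0.16, 2.42], [-1.27, 4.41], [0.06, 2.06], [-2.6, 2.6]. Speed limits (rad/s): [2.22, 2.22, 2.79, 2.79, 3.14, 3.14, 3.14].

## Interface

Orientations are given as a unit quaternion [x, y, z, w].
In Python, from bench import read_state, camera, close_job, recognise, masks_of gives the robot as it stands.
- The arm moves only by the tool play_rows, never from a script. Its argument "moves" is a list of rows, each a list of 3 entries, a list of its own where there are three numbers: the shift along the tool's x, y, z in cm, then the turn, a rotation vector about the tool's x, y, z in rad, then the finger opening in cm, from 0 to 8.7. In form: [[[dx, dy, dz], [ax, ay, az], jaw], ...]. A call has 1 to 8 rows; each row is the pose to reach, as a shift and turn from the pose commanded when the call began, along the tool's axes at that moment; what a row does not reach only later rows make up. A row lasts 1/8 s, in which the tool goes at most 62.5 mm and 10.7 degrees, less where a joint would pass 70% of its speed; a pose out of reach is approached as far as the arm can. A call with a gripper value outside its range is refused whole. The fingers move at their own pace and stop on an object; "grip_force" is the grip in N (left out, the last holds). Time passes only in rows, so rows that repeat a pose let the fingers close. It gives the time, the measured TCP pose, the force and the opening at its end, in the units of the state.
- read_state(): the state, without advancing time (a new reading comes with each control period).
- camera(name): name is "side" or "top" or "wrist"; returns a dict with "frame" (420x560x3 uint8, red, green, blue), "intrinsics" (3x3 intrinsics, pixels), "camera_from_world" (4x4, takes a point from world to camera coordinates). Camera axes: x right, y down, z forward; pixel columns grow to the right and rows downward; lengths in m; the calibration is good to about 2 mm. A picture is of the moment at which its call begins. There is no depth.
- close_job(): hands the job in, once; it reports no verdict.
Trained networks look in a picture, given as the dict that the camera call returned (one of the last four; its "shot" number tells which), for a name from the list of things; names that differ only in an ending like _2 or _b are one class to them, and where a whole thing is asked for, a point or a joint stands for the part that bears it (a point fixed in the world has none). Each returns a list of dicts, best first, with "conf" (0 to 1); they miss things now and then, are a little off and sometimes report something else, mostly with a low value. They report only what shows in the picture. A call takes as long as a camera call. They do not tell look-alikes from the thing itself.
- recognise(picture, query): "at" ([column, row] in pixels, amid what is visible of it).
- masks_of(picture, query): "region" (420x560 bool, what is visible of it) and "at" ([column, row] in pixels, amid what is visible of it).
The state is a dict: "time": time; "joint_positions": joint angles; "joint_vel": joint speeds; "joint_torque": joint torques, N m; "ee_pos": TCP position; "eef_rot": TCP orientation; "ft_force": force on the tool from outside, world axes, zero at the start; "torque": the same for the moment, N m; "width": finger opening in m.
Only numpy, scipy, OpenCV 4.12 (cv2) and the standard library are available. Lean on these libraries where they do the work, as an engineer would, in place of code of your own. Each camera call takes 0.05 s, during which the arm holds its last target.

## Task

Get the square ink refill jar ready for re-inking the stamp pad: press the closed jar straight down into the sprung clip until it stands on the clip's floor with both jaws gripping it, then, with the clip bracing the jar, turn the tight blue cap anticlockwise (seen from above) until its lugs come free. Lift the cap clear and finish while still holding it level just above the jar, about 1 to 4 cm between the cap's lower edge and the neck, the jar still seated in the clip; do not put the cap down or let go, and do not disturb the ink pad, the hand stamp or the tape roll.

Things in the scene. Friction and masses are not known exactly. Their poses are not given: they have to be found in the camera images.
- jar_mid (a point): Centre of the body of a loose, upright, square white plastic jar, 0.26 kg with its cap. The body is 54 x 54 mm, 58 mm tall, the foot tapered to 44 x 44 mm in the lowest 9 mm; this point is 29 mm above the underside. x and y square to the sides, z up. A round neck (radius 16 mm) above it bears the cap. It fits the clip in any quarter turn and may be lifted and carried by the closed cap.
- jar_mouth (a point): Centre of the upper rim of the jar's neck, 89.5 mm above the jar's underside, axes as jar_mid. In the mouth sits a black rubber dabber, sprung upward: with about 20 N it presses the closed cap up against two lugs on the neck, which makes the cap tight. When freed it rises 6 mm, to 7.5 mm above the rim.
- cap_mid (a point): Centre (half-way up) of the ribbed round blue cap, diameter 52 mm, 29 mm tall, 0.04 kg, a white bar across its top along its x axis, z up. Closed, it is 80.5 mm above the jar's underside (cap's lower edge 66 mm, top 95 mm; 4 mm of free neck between its lower edge and the jar's shoulder) and its x axis is within 0.12 rad of the jar's.
- cap_rim (a point): Centre of the cap's lower edge. Clockwise the closed cap soon meets a stop; anticlockwise the lugs hold it down for about 0.5 rad; it is surely free to lift from 0.8 to 1.9 rad past closed, best 1.35. It does not rise while held by the lugs. Turning takes about 0.1 to 0.2 N m, more than an unbraced jar bears. Lifted 24 mm, it is clear of the neck.
- clip_seat (a point): Centre of the clip's floor, 8 mm above the bench, where the centre of the jar's underside belongs, z up. The jar goes in straight from above, sides square to x and y. Pressed down, it wedges the two sprung jaws apart, which takes about 5 to 12 N, until it stands on the floor.
- clip: The sprung jar clip, a grey plate 140 x 92 x 8 mm fixed to the bench, origin under the seat. Two orange sprung jaws face each other across x (towards -x and +x), steel cheeks stand at the sides (inner faces y = +-30.5 mm, 24 mm above the bench, flared lips up to 39 mm), so that the seated jar can twist by up to about 0.14 rad before they stop it.
- clip_jaw_front (a joint): Sprung orange jaw on the clip's -x side, 46 mm wide, with a slanted lead-in lip (top about 62 mm above the bench) and a black rib 42 mm above the bench; rad, 0 = shut and empty (ribs 45 mm apart), grows as it opens; about 0.16 with the jar seated, when it presses the jar with about 4 N.
- clip_jaw_back (a joint): The same jaw on the clip's +x side.
- ink_pad: Blue stamp pad tin, 73 x 113 x 15 mm, origin at the centre of its underside. Leave alone.
- stamp: Hand stamp with a turned wooden handle, 26 x 50 x 74 mm, standing upright, origin at the centre of its underside. Leave alone.
- masking_roll: Roll of tan tape lying flat, diameter 92 mm, 25 mm tall, origin at the centre of its underside. Leave alone.
Not all that is in view belongs to the job. Of the things shaped like the part that bears cap_mid, the blue one is meant.

How it is judged:
On the way, in this order (a step that is already met when the one before it is completed fails the run):
1. the jar, cap still closed, stands on the clip's floor and both sprung jaws grip it (horizontal distance between jar_mid and clip_seat below 0.008 m and z of jar_mid in the frame of clip_seat below 0.035 m and angle between jar_mid's own z axis and vertical below 0.12 rad and value of joint each of clip_jaw_front, clip_jaw_back above 0.03 rad and contact force between each of clip_jaw_front, clip_jaw_back and jar above 1 N and angle between the x axis of cap_mid and the x axis of jar_mid, either way round below 0.35 rad and z of cap_mid in the frame of jar_mouth below 0 m), for 0.2 s.
2. the cap is turned free of the lugs while the jar stays braced in the clip (horizontal distance between jar_mid and clip_seat below 0.008 m and z of jar_mid in the frame of clip_seat below 0.035 m and angle between jar_mid's own z axis and vertical below 0.12 rad and value of joint each of clip_jaw_front, clip_jaw_back above 0.03 rad and contact force between each of clip_jaw_front, clip_jaw_back and jar above 1 N and angle between the x axis of cap_mid and the x axis of jar_mid, either way round above 0.5 rad and z of cap_mid in the frame of jar_mouth below 0.02 m), for 0.1 s.
At the end, for the whole second after the job is handed in: Jar on the clip floor (within 8 mm of centre, upright within 0.12 rad), both jaws opened and pressing on it; cap held still in the fingers, level within 0.25 rad, within 25 mm of the jar axis, lower edge 3 to 55 mm above the neck rim, touching neither jar nor clip (horizontal distance between jar_mid and clip_seat below 0.008 m and z of jar_mid in the frame of clip_seat below 0.035 m and angle between jar_mid's own z axis and vertical below 0.12 rad and value of joint each of clip_jaw_front, clip_jaw_back above 0.03 rad and contact force between each of clip_jaw_front, clip_jaw_back and jar above 1 N and z of cap_mid in the frame of jar_mouth between 0.0175 and 0.0695 m and horizontal distance between cap_mid and jar_mouth below 0.025 m and angle between cap_mid's own z axis and vertical below 0.25 rad and linear speed of cap below 0.02 m/s and contact force between the fingers and cap above 1 N and contact force between cap and jar below 0.2 N and contact force between cap and clip below 0.2 N); the arm keeps its last pose, push and grip.
It fails at once if the ink pad is shifted by more than 25 mm (distance of ink_pad from where it was at the start of the episode above 0.025 m).
It fails at once if the stamp is shifted by more than 25 mm (distance of stamp from where it was at the start of the episode above 0.025 m).
It fails at once if the masking roll is shifted by more than 25 mm (distance of masking_roll from where it was at the start of the episode above 0.025 m).
It fails at once if the hand stamp is knocked over (angle between stamp's own z axis and vertical above 0.5 rad).
It also fails if it takes over 48 s, if anything falls off the work surface, if the arm or the gripper's body presses on something with over 40 N, if the wrist force passes 120 N, or if a joint passes its speed limit or range.

## Working session

There is one attempt and no reset: what is moved stays moved. The work goes in short steps, Python scripts to look and compute and a tool call to move; the robot and the scene stay as the last step left them, time stands still between calls to the robot, and variables do not carry over. Pictures are saved under pics/ and viewed, and the job is handed in when it is done.

Besides the shell and the picture viewer there is one more tool, called after "Call:" as a command line: name --argument value ..., lists and objects as JSON in quotes. play_rows: Moves the arm, as the interface text tells. Its arguments: {"type":"object","properties":{"moves":{"type":"array","items":{"type":"array"}},"grip_force":{"type":"number"}},"required":["moves"]}

```bash
mkdir -p pics; cat > h.py <<'E'
import numpy as np, cv2
from bench import *
def save(p,n): cv2.imwrite('pics/'+n+'.png',cv2.cvtColor(p['frame'],cv2.COLOR_RGB2BGR))
def ray(p,uv):
    K=np.array(p['intrinsics']);T=np.array(p['camera_from_world']);R=T[:3,:3];c=-R.T@T[:3,3]
    d=R.T@np.linalg.inv(K)@np.array([uv[0],uv[1],1.]);return c,d/np.linalg.norm(d)
def atz(p,uv,z):
    c,d=ray(p,uv);return c+d*(z-c[2])/d[2]
def proj(p,X):
    K=np.array(p['intrinsics']);T=np.array(p['camera_from_world']);q=K@(T[:3,:3]@np.array(X)+T[:3,3]);return q[:2]/q[2]
def tri(rs):
    A=np.zeros((3,3));b=np.zeros(3)
    for c,d in rs:
        M=np.eye(3)-np.outer(d,d);A+=M;b+=M@c
    return np.linalg.solve(A,b)
E
python3 - <<'E'
from h import *
np.set_printoptions(precision=3,suppress=True)
s=read_state();print(s)
for n in ['side','top','wrist']:
    p=camera(n);save(p,n+'0');print(n,ray(p,[280,210]))
    for q in ['jar_mid','cap_mid','clip','clip_jaw_front','ink_pad','stamp','masking_roll']:
        print(q,[(round(r['conf'],2),np.round(r['at'])) for r in recognise(p,q)])
E
```

```text
{'time': 0.0, 'joint_positions': array([ 1.259,  0.333, -0.065,  1.461,  0.022,  1.35 , -0.088]), 'joint_vel': array([-0.001,  0.001,  0.   ,  0.002,  0.   ,  0.001, -0.002]), 'joint_torque': array([ -0.   , -62.325,   0.024, -38.989,  -0.061,   0.04 ,   0.   ]), 'ee_pos': array([ 0.178, -0.599,  0.222]), 'eef_rot': array([ 0.99 ,  0.144, -0.   , -0.001]), 'ft_force': array([ 0.242, -0.307, -0.267]), 'torque': array([-0.022, -0.009, -0.013]), 'width': 0.08743149068782585}
side (array([ 0.407, -1.057,  0.54 ]), array([ 0.144,  0.9  , -0.412]))
jar_mid [(0.98, array([266., 198.]))]
cap_mid [(0.8, array([265., 181.])), (0.78, array([248., 217.])), (0.73, array([251., 189.])), (0.68, array([232., 204.]))]
clip [(0.74, array([268., 264.]))]
clip_jaw_front [(0.78, array([254., 261.])), (0.29, array([220., 222.]))]
ink_pad [(0.64, array([329., 244.]))]
stamp [(0.81, array([220., 221.]))]
masking_roll [(0.56, array([260., 303.]))]
top (array([ 0.328, -0.075,  1.235]), array([ 0.208, -0.005, -0.978]))
jar_mid [(0.6, array([180., 228.])), (0.28, array([245., 287.]))]
cap_mid [(0.87, array([175., 258.])), (0.85, array([168., 216.])), (0.8, array([133., 239.])), (0.77, array([214., 246.]))]
clip [(0.65, array([331., 237.]))]
clip_jaw_front [(0.62, array([339., 250.])), (0.59, array([336., 239.]))]
ink_pad [(0.74, array([293., 168.]))]
stamp [(0.59, array([245., 287.]))]
masking_roll [(0.9, array([415., 250.]))]
wrist (array([ 0.243, -0.58 ,  0.385]), array([-0.236, -0.076, -0.969]))
jar_mid []
cap_mid []
clip []
clip_jaw_front []
ink_pad []
stamp []
masking_roll []
```

View pics/side0.png

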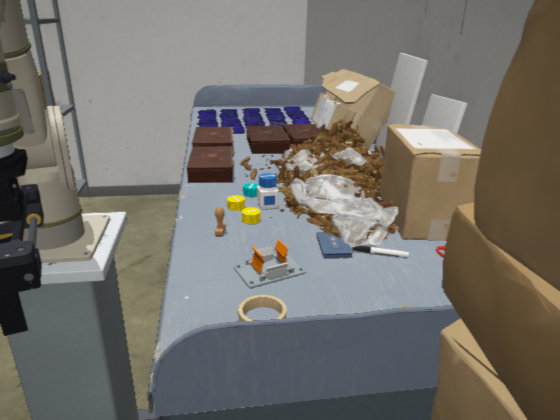

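View pics/top0.png

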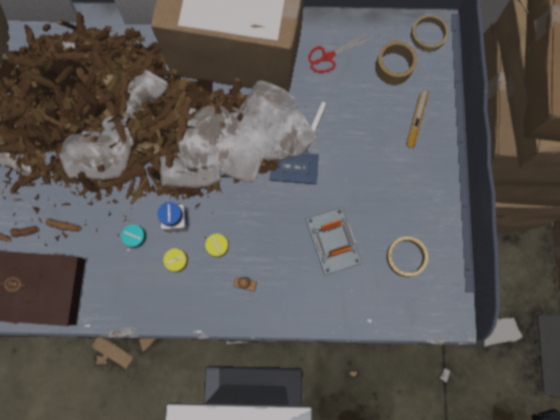

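```bash
python3 - <<'E'
import cv2
a=cv2.imread('pics/top0.png');cv2.imwrite('pics/top0c.png',cv2.resize(a[170:330,100:300],None,fx=4,fy=3.75,interpolation=2)[:600])
cv2.imwrite('pics/top0d.png',cv2.resize(a[180:300,280:400],None,fx=5,fy=5,interpolation=2))
a=cv2.imread('pics/side0.png');cv2.imwrite('pics/side0c.png',cv2.resize(a[160:310,190:390],None,fx=4,fy=4,interpolation=2))
E
```

```text
(no output)
```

View pics/top0c.png

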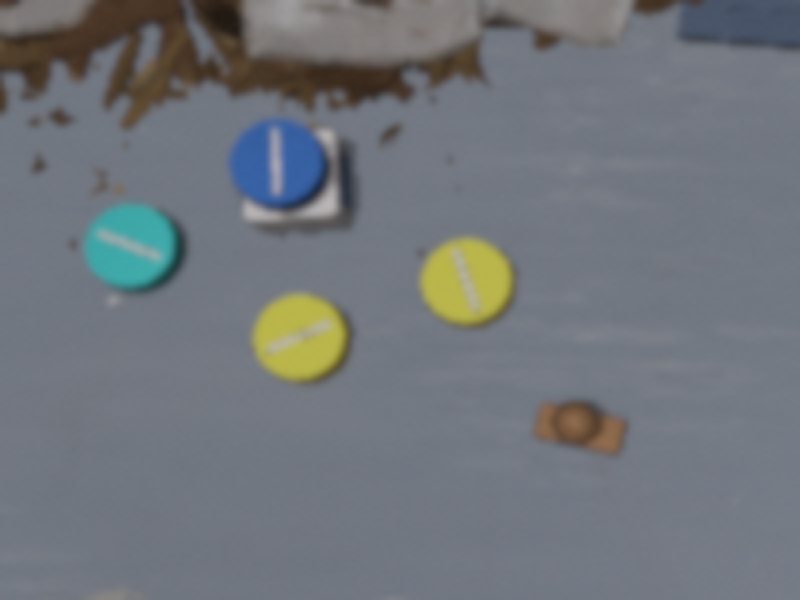

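View pics/top0d.png

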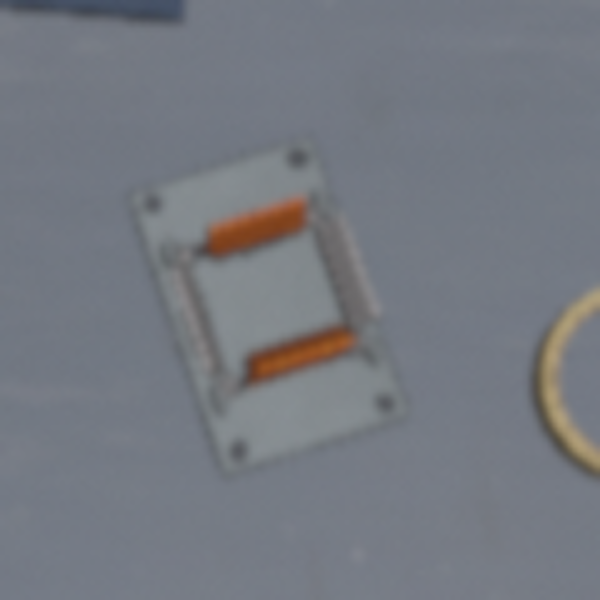

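View pics/side0c.png

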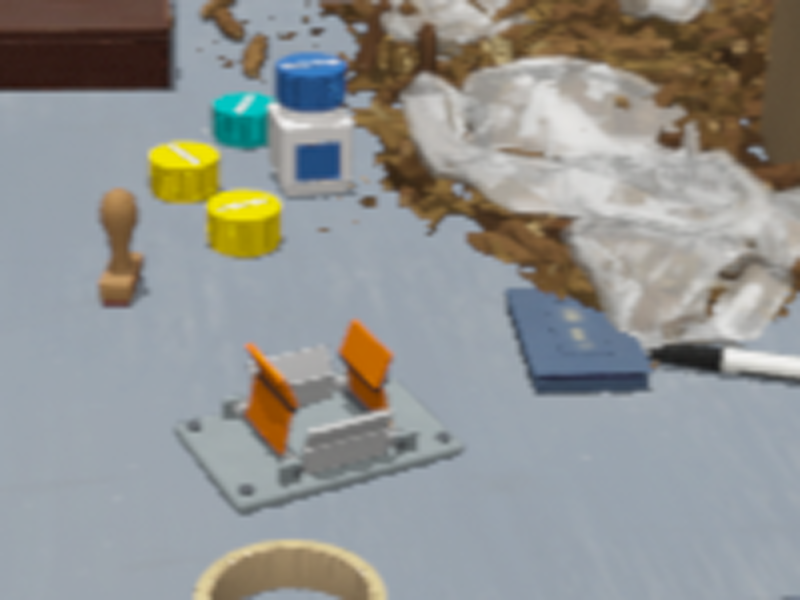

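Candidates for the cap in the top view are blue on the white jar (168,216), teal (133,237), yellow (175,259) and yellow (217,246). The blue one at (168,216) is the target. Next I measure it.

```bash
python3 - <<'E'
from h import *
np.set_printoptions(precision=4,suppress=True)
P={n:camera(n) for n in ['side','top']}
cap={}
for n,p in P.items():
    ms=masks_of(p,'cap_mid')
    for m in ms:
        r=m['region'];c=p['frame'][r].mean(0)
        ys,xs=np.nonzero(r);print(n,round(m['conf'],2),np.round(m['at']),c.round(),xs.mean(),ys.mean(),r.sum())
        if c[2]>c[1]*1.5 and n not in cap: cap[n]=(xs.mean(),ys.mean())
print('cap tri',tri([ray(P[n],cap[n]) for n in cap]) if len(cap)==2 else cap)
p=P['top']
print('cap@.08',atz(p,cap['top'],.0805))
m=masks_of(p,'clip');
for k in m[:1]:
    r=k['region'].astype(np.uint8)
    cs,_=cv2.findContours(r,0,2);c=max(cs,key=cv2.contourArea)
    box=cv2.boxPoints(cv2.minAreaRect(c)); w=np.array([atz(p,b,.008)[:2] for b in box]);print('clip',box,w,w.mean(0),np.linalg.norm(np.diff(w,axis=0),axis=1))
for q in ['stamp','ink_pad','masking_roll']:
    a=recognise(p,q)[0]['at'];print(q,atz(p,a,.02))
m=masks_of(p,'jar_mid')
for k in m[:2]:
    ys,xs=np.nonzero(k['region']);print('jar',k['conf'],xs.min(),xs.max(),ys.min(),ys.max(),k['region'].sum())
# hand-picked plate corners in d crop (5x)
pts=np.array([(131,190),(311,141),(407,408),(232,475)])/5+[280,180]
w=np.array([atz(p,b,.008)[:2] for b in pts]);print(w,w.mean(0))
for i in range(4):
    d=w[(i+1)%4]-w[i];print(np.linalg.norm(d),np.arctan2(d[1],d[0]))
E
```

```text
side 0.8 [265. 178.] [ 60. 100. 148.] 266.53478260869565 180.39565217391305 230
side 0.54 [249. 189.] [ 28. 153. 152.] 249.6448087431694 189.60655737704917 183
side 0.53 [267. 195.] [135. 144. 155.] 267.2562358276644 196.59863945578232 441
side 0.49 [234. 202.] [191. 175.  22.] 234.86784140969164 202.83259911894274 227
side 0.49 [249. 218.] [194. 178.  19.] 250.1904761904762 215.26007326007326 273
side 0.23 [268. 268.] [144. 133. 120.] 267.7549074593382 266.59450364554124 1783
top 0.94 [216. 246.] [170. 167.  86.] 216.38730853391684 245.6652078774617 457
top 0.84 [175. 258.] [169. 165.  83.] 175.4549356223176 260.42918454935625 466
top 0.82 [169. 214.] [ 71. 100. 150.] 169.86326530612246 214.22448979591837 490
top 0.72 [131. 237.] [ 72. 150. 152.] 133.0614406779661 236.38135593220338 472
cap tri {'top': (np.float64(169.86326530612246), np.float64(214.22448979591837))}
cap@.08 [0.558  0.1622 0.0805]
clip [[304.9 218.7]
 [343.3 205.9]
 [362.5 263.5]
 [324.1 276.3]] [[ 0.5683 -0.1404]
 [ 0.6009 -0.2307]
 [ 0.4658 -0.2741]
 [ 0.4345 -0.1856]] [ 0.5174 -0.2077] [0.096  0.1419 0.0938]
stamp [ 0.4044 -0.0075  0.02  ]
ink_pad [ 0.6814 -0.1122  0.02  ]
masking_roll [ 0.5025 -0.4047  0.02  ]
jar 0.5 161 188 205 232 273
[[ 0.57   -0.1434]
 [ 0.5953 -0.2281]
 [ 0.4701 -0.2716]
 [ 0.4376 -0.1909]] [ 0.5182 -0.2085]
0.08830721395681189 -1.2805812713249867
0.13253942248706696 -2.8066559547187757
0.08700944703982075 1.9532765298310755
0.14062860678328676 0.34423644999218217
```

Call:
play_rows --moves '[[[5.6,-3.5,-0.5],[0,0,0],8.7],[[11.2,-7,-1],[0,0,0],8.7],[[16.9,-10.4,-1.5],[0,0,0],8.7],[[22.5,-13.9,-2],[0,0,0],8.7],[[28,-17.3,-2.5],[0,0,0],8.7],[[34,-21,-3],[0,0,0],8.7],[[39.4,-24.2,-3],[0,0,0],8.7],[[45,-27.7,-3],[0,0,0],8.7]]'

```text
time: 2.65
ee_pos: [0.512, -0.226, 0.2528]
eef_rot: [0.99, 0.144, 0.0, 0.0]
ft_force: [0.4, -1.3, -0.0]
width: 0.0873
```

Call:
play_rows --moves '[[[0,0,0],[0,0,0],8.7],[[0,0,0],[0,0,0],8.7]]'

```text
time: 2.9
ee_pos: [0.5107, -0.2278, 0.2523]
eef_rot: [0.99, 0.144, -0.0, 0.0]
ft_force: [-0.5, -0.0, 0.6]
width: 0.0869
```

```bash
python3 - <<'E'
from h import *
np.set_printoptions(precision=4,suppress=True)
s=read_state();print(s['time'],s['ee_pos'],s['eef_rot'],s['joint_positions'],s['ft_force'],s['torque'])
p=camera('wrist');save(p,'w1');p=camera('side');save(p,'s1')
E
```

```text
2.9 [ 0.5107 -0.2278  0.2523] [ 0.9896  0.1439 -0.0002  0.0001] [ 0.6967  0.2002 -0.4134  1.5762  0.0818  1.3826 -1.0065] [-0.543  -0.0145  0.5954] [-0.0383  0.0104 -0.0265]
```

View pics/w1.png

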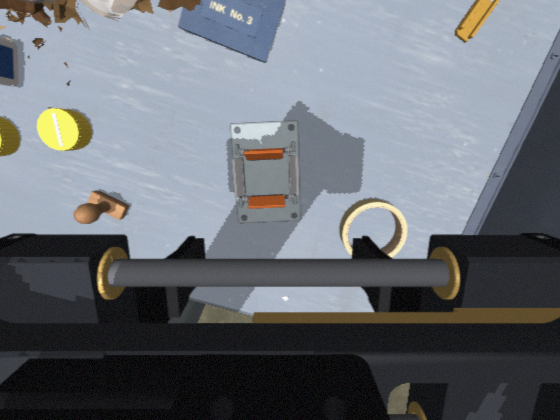

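```bash
python3 - <<'E'
from h import *
np.set_printoptions(precision=4,suppress=True)
p=camera('wrist');save(p,'w2')
f=p['frame'];cv2.imwrite('pics/w2c.png',cv2.resize(cv2.cvtColor(f,cv2.COLOR_RGB2BGR)[110:235,215:315],None,fx=4.8,fy=4.8,interpolation=2))
for m in masks_of(p,'clip')[:1]:
    r=m['region'].astype(np.uint8);cs,_=cv2.findContours(r,0,2);c=max(cs,key=cv2.contourArea)
    print(m['conf'],m['at']);ap=cv2.approxPolyDP(c,6,True)[:,0];print(ap)
    for b in ap: print(atz(p,b,.008))
for q in ['clip_jaw_front','clip_jaw_back']:
    for m in masks_of(p,q)[:2]:
        ys,xs=np.nonzero(m['region']);print(q,m['conf'],xs.mean(),ys.mean(),atz(p,[xs.mean(),ys.mean()],.058))
E
```

```text
0.93 [264.7, 170.4]
[[231 123]
 [238 221]
 [299 218]
 [296 121]]
[ 0.5726 -0.1454  0.008 ]
[ 0.4434 -0.1883  0.008 ]
[ 0.4726 -0.2716  0.008 ]
[ 0.5994 -0.2276  0.008 ]
clip_jaw_front 0.77 266.6436567164179 199.88059701492537 [ 0.4963 -0.2183  0.058 ]
clip_jaw_back 0.73 262.44589552238807 152.83768656716418 [ 0.5503 -0.1978  0.058 ]
clip_jaw_back 0.38 265.8713537771129 170.12729992520568 [ 0.5316 -0.2073  0.058 ]
```

View pics/w2c.png

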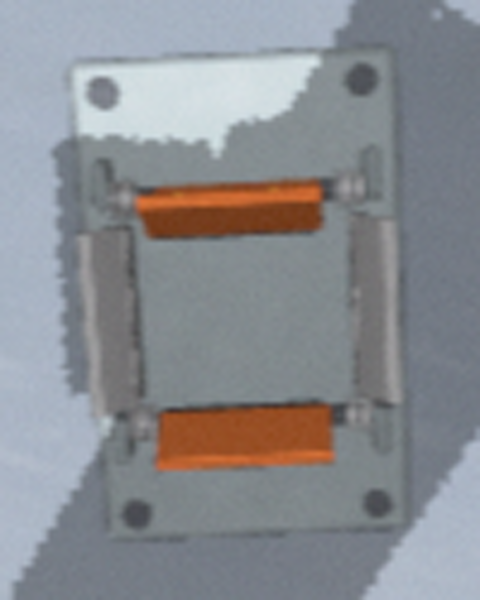

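```bash
python3 - <<'E'
from h import *
np.set_printoptions(precision=4,suppress=True)
p=camera('wrist')
for pts in ([(70,60),(395,47),(410,525),(110,540)],[(103,93),(362,80),(376,502),(137,514)]):
    pts=np.array(pts)/4.8+[215,110]
    w=np.array([atz(p,b,.008)[:2] for b in pts]);print(w.tolist(),w.mean(0))
    for i in range(4):
        d=w[(i+1)%4]-w[i];print(np.linalg.norm(d),np.arctan2(d[1],d[0]))
# model reprojection optimum on corners
from scipy.optimize import least_squares
pts=np.array([(70,60),(395,47),(410,525),(110,540)])/4.8+[215,110]
def X(v):
    c,s=np.cos(v[2]),np.sin(v[2]);return [np.array([v[0]+c*a-s*b,v[1]+s*a+c*b,.008]) for a,b in [(.07,.046),(.07,-.046),(-.07,-.046),(-.07,.046)]]
r=least_squares(lambda v:(np.array([proj(p,q) for q in X(v)])-pts).ravel(),[.52,-.207,.31]);print(r.x,r.fun)
E
```

```text
[[0.5729587476786546, -0.14278780647093914], [0.6017336120455594, -0.22818876300484803], [0.47163557997844757, -0.2736076904218841], [0.44151572084442187, -0.18815046878320796]] [ 0.522  -0.2082]
0.0901183455032346 -1.2458047004737478
0.13779831971199522 -2.8057081630073295
0.09060983745960131 1.9096569069670937
0.13905049599121094 0.3323142900052138
[[0.5669989907828982, -0.15375833918650642], [0.5907566131563738, -0.22200425787938838], [0.47559738217276426, -0.2616701074777395], [0.4517111130009992, -0.19389380275164092]] [ 0.5213 -0.2078]
0.07226292299012078 -1.2357992402401659
0.12179913014917372 -2.8098764881388165
0.0718622386046454 1.9096325571168213
0.12207436339806288 0.3350102044187228
[ 0.5218 -0.2082  0.3331] [-0.6855 -0.1736  0.7254 -0.8219  0.4485  0.7802 -0.4956  0.4769]
```

Call:
play_rows --moves '[[[2.2,-5.2,0],[0,0,0.04],8.7],[[4.2,-10.4,0],[0,0,0.08],8.7],[[6.2,-15.6,0],[0,0,0.12],8.7],[[8.2,-20.8,0],[0,0,0.16],8.7],[[10.3,-26,0],[0,0,0.2],8.7],[[12.3,-31.2,0],[0,0,0.25],8.7],[[14.3,-36.2,0],[0,0,0.289],8.7],[[14.3,-36.2,0],[0,0,0.289],8.7]]'

```text
time: 4.25
ee_pos: [0.5438, 0.1653, 0.2524]
eef_rot: [1.0, 0.003, -0.0, -0.001]
ft_force: [0.5, -1.3, -0.3]
width: 0.0869
```

```bash
python3 - <<'E'
from h import *
np.set_printoptions(precision=4,suppress=True)
s=read_state();print(s['time'],s['ee_pos'],s['eef_rot'],s['joint_positions'],s['ft_force'],s['torque'])
p=camera('wrist');save(p,'w3')
for q in ['cap_mid','jar_mid']:
  for m in masks_of(p,q)[:4]:
    ys,xs=np.nonzero(m['region']);print(q,m['conf'],xs.mean(),ys.mean(),xs.min(),xs.max(),ys.min(),ys.max(),p['frame'][m['region']].mean(0).round(),atz(p,[xs.mean(),ys.mean()],.09))
E
```

```text
4.25 [0.5438 0.1653 0.2524] [ 1.      0.0031 -0.0002 -0.0011] [ 0.1868  0.2568 -0.6674  1.542   0.1581  1.3976 -2.0565] [ 0.5021 -1.3004 -0.3298] [-0.0707  0.011  -0.0157]
cap_mid 0.93 282.20338983050846 181.52090395480226 259 305 158 205 [ 77. 113. 173.] [0.5617 0.1611 0.09  ]
cap_mid 0.74 285.1275 238.9875 267 304 220 258 [231. 228. 124.] [0.4938 0.157  0.09  ]
cap_mid 0.69 213.28924302788846 202.27490039840637 193 233 183 222 [113. 224. 224.] [0.5374 0.2392 0.09  ]
cap_mid 0.66 352.08969315499604 215.5051140833989 332 372 196 235 [218. 199.  92.] [0.5229 0.0804 0.09  ]
jar_mid 0.93 281.56455696202534 160.5367088607595 258 305 152 200 [192. 190. 191.] [0.5849 0.162  0.09  ]
```

View pics/w3.png

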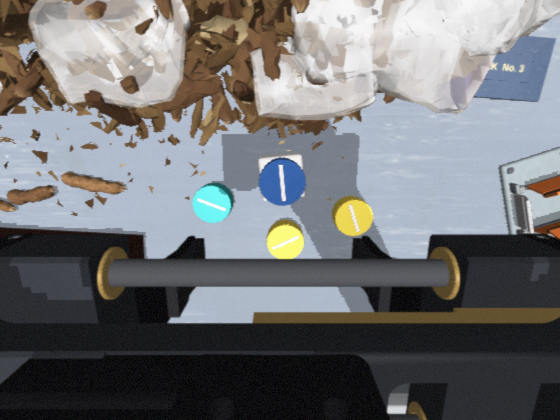

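```bash
python3 - <<'E'
from h import *
np.set_printoptions(precision=4,suppress=True)
p=camera('wrist');f=p['frame']
cv2.imwrite('pics/w3c.png',cv2.resize(cv2.cvtColor(f,cv2.COLOR_RGB2BGR)[145:215,245:320],None,fx=8,fy=8,interpolation=2))
hsv=cv2.cvtColor(f,cv2.COLOR_RGB2HSV);m=((hsv[...,0]>100)&(hsv[...,0]<130)&(hsv[...,1]>120)).astype(np.uint8)
m[:150]=0;m[210:]=0;m[:,:245]=0;m[:,320:]=0
cs,_=cv2.findContours(m,0,2);c=max(cs,key=cv2.contourArea);print(cv2.minEnclosingCircle(c),cv2.boundingRect(c))
# fit: silhouette of cap cylinder
from scipy.optimize import least_squares
th=np.linspace(0,2*np.pi,72)
hullobs=cv2.convexHull(c)[:,0]
def render(v):
    X=[proj(p,(v[0]+.026*np.cos(t),v[1]+.026*np.sin(t),z)) for z in (.066,.095) for t in th]
    return cv2.convexHull(np.array(X,np.float32))
def bb(h): h=h.reshape(-1,2); return np.r_[h.min(0),h.max(0)]
o=bb(hullobs)+np.array([-.5,-.5,.5,.5])
r=least_squares(lambda v:bb(render(v))-o,[.56,.16],diff_step=1e-3);print(r.x,r.fun)
t=camera('top')
print(proj(t,(r.x[0],r.x[1],.095)))
E
```

```text
((275.85821533203125, 182.55970764160156), 23.308002471923828) (253, 160, 46, 46)
[0.561  0.1618] [-0.6077 -1.4247  0.6087  1.4464]
[168.8743 211.5732]
```

View pics/w3c.png

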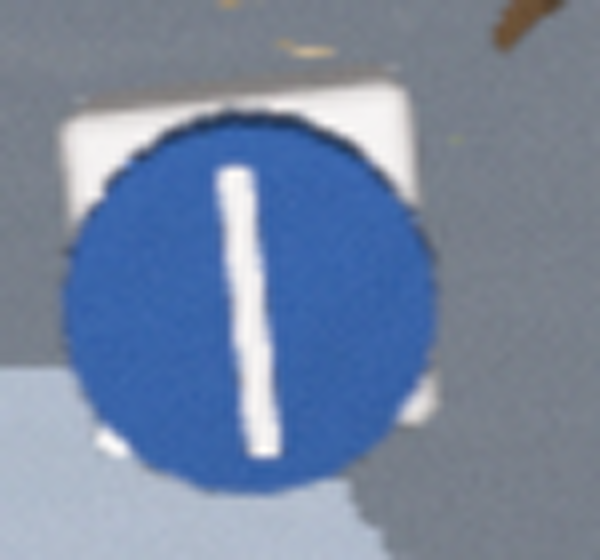

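```bash
python3 - <<'E'
from h import *
np.set_printoptions(precision=4,suppress=True)
p=camera('wrist');s=read_state();print(s['ee_pos'],s['eef_rot'])
pts=np.array([(68,118),(402,82),(432,412),(105,445)])/8+[245,145]
w=np.array([atz(p,b,.060)[:2] for b in pts]);print(w,w.mean(0))
for i in range(4):
    d=w[(i+1)%4]-w[i];print(np.linalg.norm(d),np.arctan2(d[1],d[0]))
b=[atz(p,np.array(q)/8+[245,145],.095)[:2] for q in [(264,452),(236,170)]];d=b[1]-b[0];print('bar',np.arctan2(d[1],d[0]),np.mean(b,axis=0))
E
```

```text
[0.5452 0.1587 0.2524] [ 1.     -0.0013  0.0001  0.0003]
[[0.5848 0.1877]
 [0.5899 0.1378]
 [0.5398 0.1325]
 [0.5347 0.1831]] [0.5623 0.1603]
0.050164043957367885 -1.4678888891636792
0.05045325536979863 -3.038049045372253
0.05083343472305482 1.670530365685788
0.050295965128179784 0.09024131292130116
bar 0.09354106806228622 [0.561  0.1603]
```

Call:
play_rows --moves '[[[1.63,-0.21,3],[0,0,-0.1],8.7],[[1.63,-0.21,7],[0,0,-0.1],8.7],[[1.63,-0.21,11],[0,0,-0.1],8.7],[[1.63,-0.21,14],[0,0,-0.1],8.7],[[1.63,-0.21,16.5],[0,0,-0.1],8.7],[[1.63,-0.21,18],[0,0,-0.1],8.7],[[1.63,-0.21,18.6],[0,0,-0.1],8.7],[[1.63,-0.21,18.6],[0,0,-0.1],8.7]]'

```text
time: 5.55
ee_pos: [0.5614, 0.1622, 0.0667]
eef_rot: [0.999, 0.05, 0.0, 0.0]
ft_force: [-0.2, -0.1, -0.2]
width: 0.0872
```

```bash
python3 - <<'E'
from h import *
np.set_printoptions(precision=4,suppress=True)
p=camera('side');save(p,'s3');s=read_state();print(s['time'],s['ee_pos'],s['eef_rot'],s['ft_force'],s['joint_positions'])
cv2.imwrite('pics/s3c.png',cv2.resize(cv2.imread('pics/s3.png')[130:250,190:350],None,fx=5,fy=5,interpolation=2))
E
```

```text
5.6 [0.5616 0.1624 0.0671] [ 0.9988  0.0498  0.0006 -0.0001] [ 0.1359  0.5346 -0.0654] [ 0.1486  0.4547 -0.6277  1.7162  0.2993  1.067  -2.0479]
```

View pics/s3c.png

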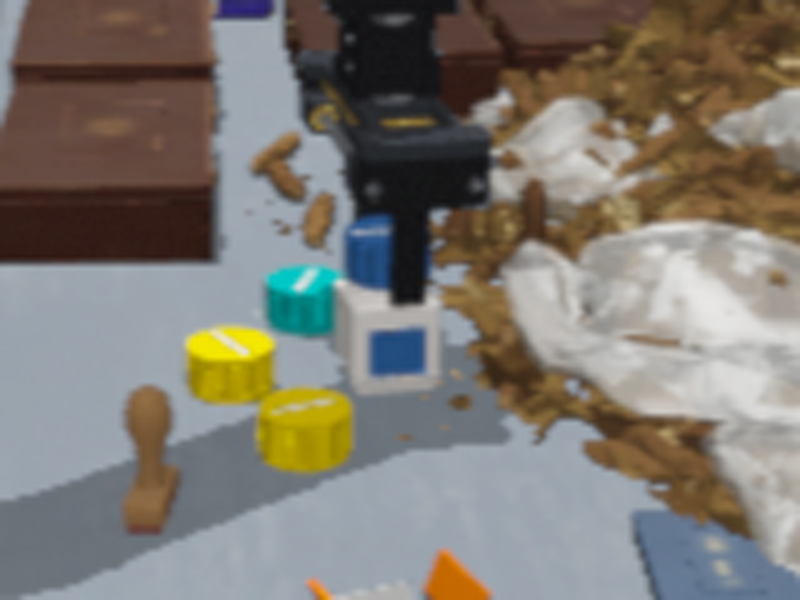

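```bash
python3 - <<'E'
from h import *
np.set_printoptions(precision=4,suppress=True)
p=camera('side')
for X in [(.5616,.1608,.095),(.5616,.162-.05,.067),(.5616,.1608-.027,.03),(.5616,.1608-.026,.08)]: print(X,(proj(p,X)-[190,130])*5)
E
```

```text
(0.5616, 0.1608, 0.095) [388.018  229.0156]
(0.5616, 0.112, 0.067) [397.8452 303.8913]
(0.5616, 0.1338, 0.03) [392.3636 348.3967]
(0.5616, 0.1348, 0.08) [393.1905 268.5713]
```

Call:
play_rows --grip_force 45 --moves '[[[0,0,0],[0,0,0],6],[[0,0,0],[0,0,0],4.5],[[0,0,0],[0,0,0],4.5],[[0,0,0],[0,0,0],4.5],[[0,0,0],[0,0,0],4.5],[[0,0,0],[0,0,0],4.5]]'

```text
time: 6.4
ee_pos: [0.5612, 0.1621, 0.0664]
eef_rot: [0.999, 0.05, -0.0, 0.0]
ft_force: [-0.3, -1.8, 0.7]
width: 0.0517
```

Call:
play_rows --moves '[[[0,0,-1],[0,0,0],4.5],[[0,0,-3],[0,0,0],4.5],[[0,0,-6],[0,0,0],4.5],[[0,0,-9],[0,0,0],4.5],[[0,0,-11],[0,0,0],4.5],[[0,0,-11],[0,0,0],4.5]]'

```text
time: 7.15
ee_pos: [0.562, 0.1628, 0.1782]
eef_rot: [0.999, 0.05, 0.002, -0.0]
ft_force: [-0.0, 0.1, -3.6]
width: 0.0517
```

```bash
python3 - <<'E'
from h import *
np.set_printoptions(precision=4,suppress=True)
p=camera('side');save(p,'s4');s=read_state();print(s['time'],s['ee_pos'],s['eef_rot'],s['ft_force'],s['width'])
cv2.imwrite('pics/s4c.png',cv2.resize(cv2.imread('pics/s4.png')[90:250,190:350],None,fx=3.75,fy=3.75,interpolation=2))
p=camera('wrist');save(p,'w4')
E
```

```text
7.2 [0.5612 0.1624 0.1766] [0.9988 0.0498 0.0004 0.0001] [-1.3846 -0.6197 -3.5275] 0.051376475237324255
```

View pics/s4c.png

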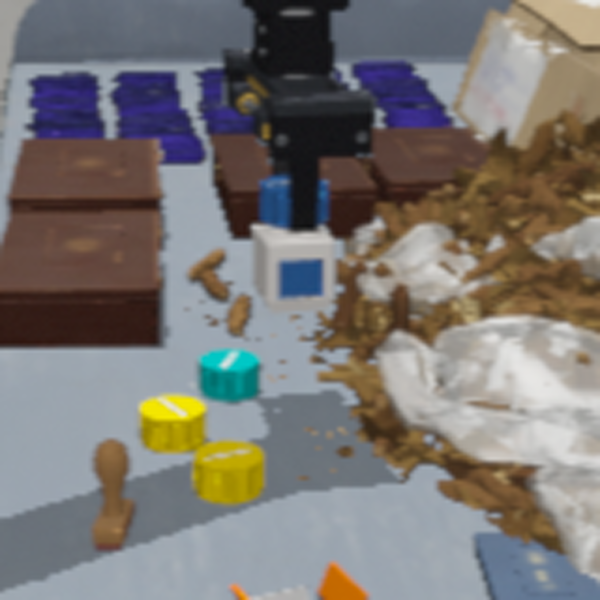

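View pics/w4.png

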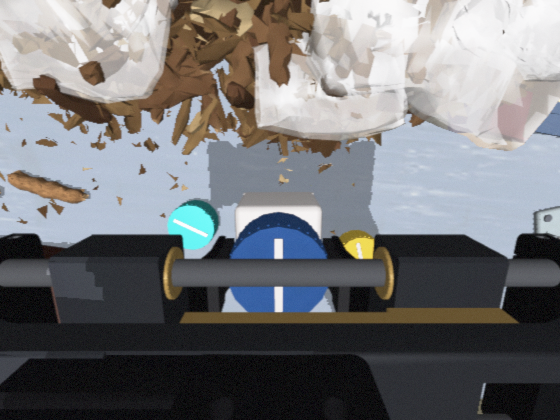

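Call:
play_rows --moves '[[[-0.6,3,0],[0,0,-0.02],4.5],[[-1.6,7.5,0],[0,0,-0.05],4.5],[[-2.6,12.5,0],[0,0,-0.08],4.5],[[-3.7,17.5,0],[0,0,-0.11],4.5],[[-4.7,22.5,0],[0,0,-0.14],4.5],[[-5.7,27.5,0],[0,0,-0.17],4.5],[[-6.7,32,0],[0,0,-0.2],4.5],[[-7.4,35,0],[0,0,-0.22],4.5]]'

```text
time: 8.25
ee_pos: [0.5209, -0.1958, 0.1748]
eef_rot: [0.987, 0.158, -0.001, -0.0]
ft_force: [-0.1, 0.7, -3.4]
width: 0.0515
```

Call:
play_rows --moves '[[[-0.25,1.47,0],[0,0,-0.013],4.5],[[-0.25,1.47,0],[0,0,-0.013],4.5],[[-0.25,1.47,0],[0,0,-0.013],4.5],[[-0.25,1.47,0],[0,0,-0.013],4.5]]'

```text
time: 8.75
ee_pos: [0.525, -0.2064, 0.1764]
eef_rot: [0.986, 0.167, 0.0, -0.0]
ft_force: [-1.1, -0.6, -2.9]
width: 0.0517
```

```bash
python3 - <<'E'
from h import *
np.set_printoptions(precision=4,suppress=True)
s=read_state();print(s['time'],s['ee_pos'],s['eef_rot'],s['ft_force'],s['torque'],s['width'],s['joint_positions'])
for n in ['side','wrist','top']:
    p=camera(n);save(p,n+'5')
cv2.imwrite('pics/s5c.png',cv2.resize(cv2.imread('pics/side5.png')[150:300,180:360],None,fx=4,fy=4,interpolation=2))
cv2.imwrite('pics/t5c.png',cv2.resize(cv2.imread('pics/top5.png')[170:300,260:420],None,fx=4,fy=4,interpolation=2))
E
```

```text
8.75 [ 0.525  -0.2064  0.1764] [ 0.986   0.1667  0.0001 -0.0001] [-1.1194 -0.5882 -2.8794] [-0.0007 -0.0069  0.0492] 0.05168161574662524 [ 0.7184  0.2696 -0.4975  1.6666  0.1345  1.2396 -1.0437]
```

View pics/s5c.png

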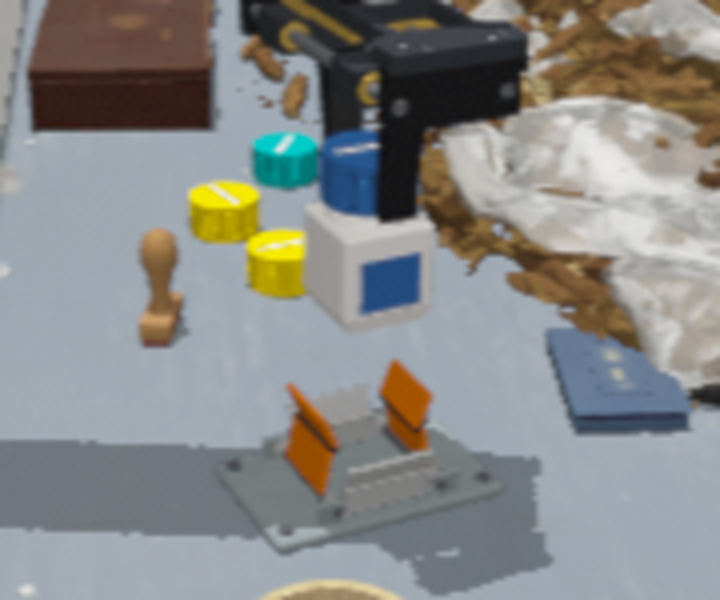

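View pics/wrist5.png

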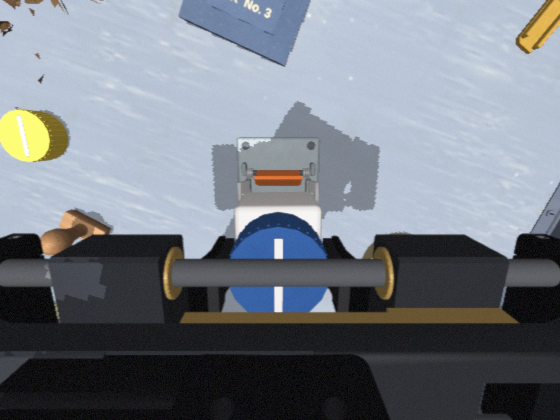

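View pics/t5c.png

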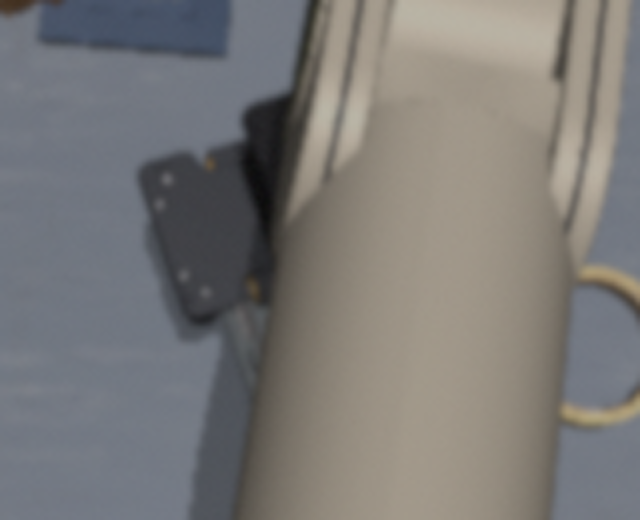

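```bash
python3 - <<'E'
from h import *
np.set_printoptions(precision=1,suppress=True)
p=camera('side');s=read_state();print(s['ee_pos'])
def sq(c,yaw,hx,hy,z): 
    C,S=np.cos(yaw),np.sin(yaw);return [(proj(p,(c[0]+C*a-S*b,c[1]+S*a+C*b,z))-[180,150])*4 for a,b in [(hx,hy),(hx,-hy),(-hx,-hy),(-hx,hy)]]
print('plate top',sq((.5216,-.208),.333,.07,.046,.008))
b=s['ee_pos'][2]-.0665
print('shoulder',sq(s['ee_pos'],.335,.027,.027,b+.058));print('taper',sq(s['ee_pos'],.335,.027,.027,b+.009));
w=camera('wrist')
c,S=np.cos(.333),np.sin(.333)
for a,bb in [(.07,.046),(.07,-.046)]: print('wrist plate',proj(w,(.5216+c*a-S*bb,-.208+S*a+c*bb,.008)))
for a,bb in [(.027,.027),(.027,-.027)]: print('wrist shoulder',proj(w,(s['ee_pos'][0]+c*a-S*bb,s['ee_pos'][1]+S*a+c*bb,b+.06)))
save(w,'w6');cv2.imwrite('pics/w6c.png',cv2.resize(cv2.imread('pics/w6.png')[130:230,220:340],None,fx=6,fy=6,interpolation=2))
cv2.imwrite('pics/s6c.png',cv2.resize(cv2.imread('pics/side5.png')[190:300,220:320],None,fx=5.4,fy=5.4,interpolation=2))
E
```

```text
[ 0.5 -0.2  0.2]
plate top [array([428.3, 409.1]), array([506. , 482.9]), array([277.9, 544.5]), array([212.1, 461.7])]
shoulder [array([389.7, 186.3]), array([437.1, 222.5]), array([344.4, 240.3]), array([300. , 202.5])]
taper [array([387.9, 267.2]), array([434.2, 306.3]), array([343.5, 325.9]), array([300.1, 285. ])]
wrist plate [235.3 136.2]
wrist plate [319.4 136.2]
wrist shoulder [232.1 206.6]
wrist shoulder [323.2 206.7]
```

View pics/w6c.png

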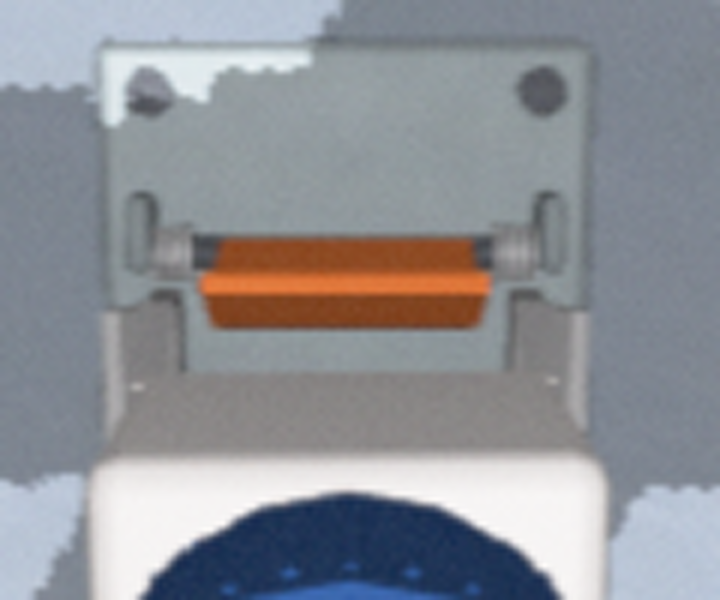

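Call:
play_rows --moves '[[[-0.37,0.04,1.5],[0,0,0],4.5],[[-0.37,0.04,3],[0,0,0],4.5],[[-0.37,0.04,4],[0,0,0],4.5],[[-0.37,0.04,4],[0,0,0],4.5],[[-0.37,0.04,4],[0,0,0],4.5]]'

```text
time: 9.62
ee_pos: [0.5215, -0.2096, 0.1367]
eef_rot: [0.986, 0.166, 0.0, 0.0]
ft_force: [-0.3, 0.3, -3.2]
width: 0.0515
```

```bash
python3 - <<'E'
from h import *
np.set_printoptions(precision=4,suppress=True)
s=read_state();print(s['time'],s['ee_pos'],s['eef_rot'],s['ft_force'],s['torque'],s['width'])
for n in ['side','wrist']:
    p=camera(n);save(p,n+'7')
print(read_state()['ee_pos'])
cv2.imwrite('pics/s7c.png',cv2.resize(cv2.imread('pics/side7.png')[190:300,210:320],None,fx=5.4,fy=5.4,interpolation=2))
cv2.imwrite('pics/w7c.png',cv2.resize(cv2.imread('pics/wrist7.png')[130:230,220:340],None,fx=6,fy=6,interpolation=2))
E
```

```text
9.625 [ 0.5215 -0.2096  0.1367] [0.9862 0.1657 0.0002 0.0001] [-0.3329  0.3484 -3.1744] [-0.0394  0.0247  0.007 ] 0.051537244999342334
[ 0.5216 -0.2097  0.1369]
```

View pics/s7c.png

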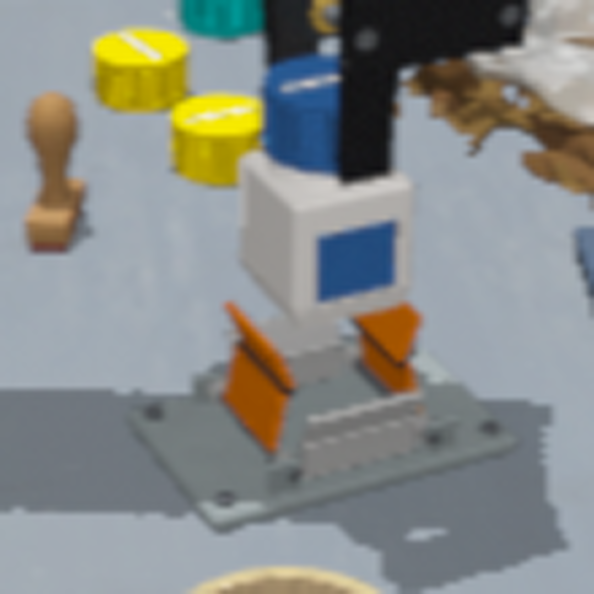

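View pics/w7c.png

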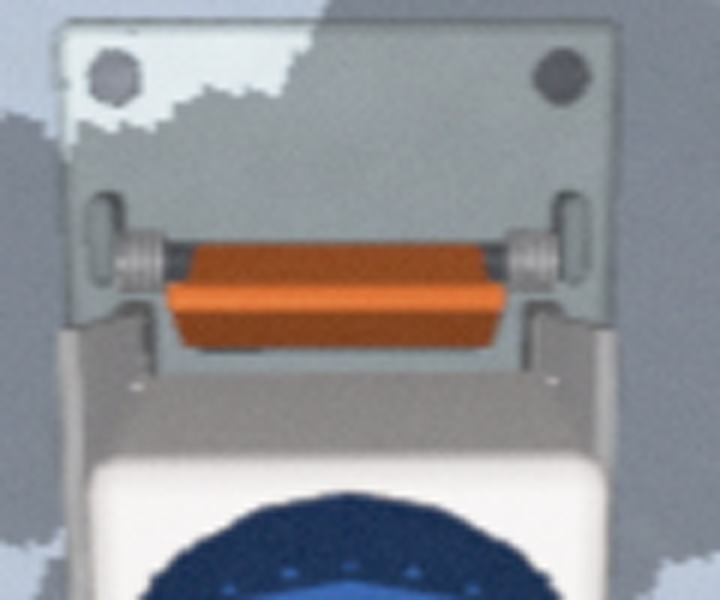

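Call:
play_rows --moves '[[[0.05,-0.17,0.5],[0,0,0],4.5],[[0.05,-0.17,1.2],[0,0,0],4.5],[[0.05,-0.17,1.9],[0,0,0],4.5],[[0.05,-0.17,2.6],[0,0,0],4.5],[[0.05,-0.17,3.2],[0,0,0],4.5],[[0.05,-0.17,3.7],[0,0,0],4.5],[[0.05,-0.17,4.2],[0,0,0],4.5],[[0.05,-0.17,4.2],[0,0,0],4.5]]'

```text
time: 10.72
ee_pos: [0.5208, -0.2078, 0.0936]
eef_rot: [0.986, 0.166, -0.0, -0.0]
ft_force: [1.1, 0.2, -5.4]
width: 0.0518
```

```bash
python3 - <<'E'
from h import *
np.set_printoptions(precision=4,suppress=True)
s=read_state();print(s['time'],s['ee_pos'],s['eef_rot'],s['ft_force'],s['torque'],s['width'])
p=camera('side');save(p,'side8')
cv2.imwrite('pics/s8c.png',cv2.resize(cv2.imread('pics/side8.png')[190:300,210:320],None,fx=5.4,fy=5.4,interpolation=2))
E
```

```text
10.725 [ 0.5208 -0.2078  0.0936] [ 0.9862  0.1656 -0.0004 -0.0002] [ 1.1088  0.2412 -5.4189] [-0.189  -0.2104 -0.0993] 0.05178145871767064
```

View pics/s8c.png

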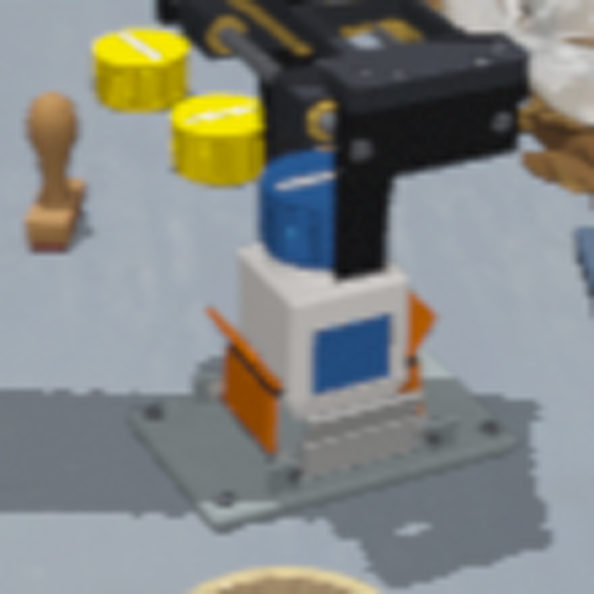

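Call:
play_rows --moves '[[[0,0,0.5],[0,0,0],4.5],[[0,0,1.0],[0,0,0],4.5],[[0,0,1.4],[0,0,0],4.5],[[0,0,1.7],[0,0,0],4.5],[[0,0,1.9],[0,0,0],4.5],[[0,0,2.0],[0,0,0],4.5],[[0,0,2.0],[0,0,0],4.5]]'

```text
time: 11.65
ee_pos: [0.5212, -0.2077, 0.0744]
eef_rot: [0.986, 0.166, 0.0, 0.0]
ft_force: [-0.8, 0.5, -0.5]
width: 0.0514
```

```bash
python3 - <<'E'
from h import *
np.set_printoptions(precision=4,suppress=True)
s=read_state();print(s['time'],s['ee_pos'],s['eef_rot'],s['ft_force'],s['torque'],s['width'])
p=camera('side');save(p,'side9')
s=read_state();print(s['time'],s['ee_pos'],s['ft_force'])
cv2.imwrite('pics/s9c.png',cv2.resize(cv2.imread('pics/side9.png')[190:300,210:320],None,fx=5.4,fy=5.4,interpolation=2))
E
```

```text
11.65 [ 0.5212 -0.2077  0.0744] [0.9862 0.1657 0.     0.    ] [-0.8308  0.4577 -0.4724] [ 0.1161 -0.0414 -0.0526] 0.051437685103417986
11.7 [ 0.5212 -0.2077  0.0744] [-0.0783  0.5009  0.343 ]
```

View pics/s9c.png

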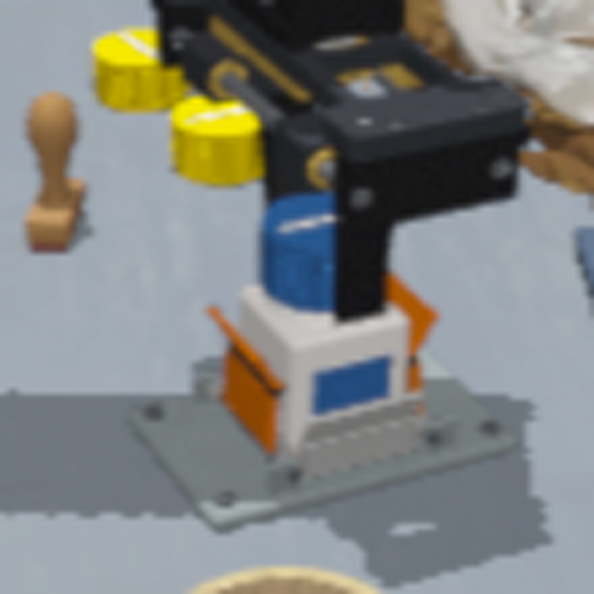

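Call:
play_rows --moves '[[[0,0,0.1],[0,0,0],4.5],[[0,0,0.2],[0,0,0],4.5],[[0,0,0.2],[0,0,0],4.5]]'

```text
time: 12.08
ee_pos: [0.5219, -0.2078, 0.0741]
eef_rot: [0.986, 0.166, 0.001, 0.001]
ft_force: [-4.9, 2.5, 15.7]
width: 0.052
```

Call:
play_rows --moves '[[[0,0,0.2],[0,0,0],4.5],[[0,0,0.2],[0,0,0],4.5],[[0,0,0.2],[0,0,0],4.5]]'

```text
time: 12.45
ee_pos: [0.5224, -0.2078, 0.073]
eef_rot: [0.986, 0.166, 0.001, 0.001]
ft_force: [-6.2, 3.1, 23.0]
width: 0.0516
```

Call:
play_rows --grip_force 55 --moves '[[[0,0,-0.2],[0,0,0],4.5],[[0,0,-0.35],[0,0,0],4.5],[[0,0,-0.35],[0,0,0],4.5],[[0,0,-0.35],[0,0,0],4.5]]'

```text
time: 12.95
ee_pos: [0.5215, -0.2079, 0.0743]
eef_rot: [0.986, 0.166, 0.0, 0.0]
ft_force: [-0.2, 0.3, 6.3]
width: 0.0514
```

```bash
python3 - <<'E'
from h import *
np.set_printoptions(precision=4,suppress=True)
p=camera('side');save(p,'side10')
s=read_state();print(s['time'],s['ee_pos'],s['eef_rot'],s['ft_force'],s['torque'],s['width'],s['joint_positions'])
cv2.imwrite('pics/s10c.png',cv2.resize(cv2.imread('pics/side10.png')[190:300,210:320],None,fx=5.4,fy=5.4,interpolation=2))
E
```

```text
13.0 [ 0.5216 -0.2079  0.0744] [0.9862 0.1656 0.0003 0.0003] [-0.9183  1.3298  6.5039] [ 0.1371  0.095  -0.0248] 0.05183830151336781 [ 0.7024  0.3668 -0.4793  1.7783  0.193   1.0421 -1.0854]
```

View pics/s10c.png

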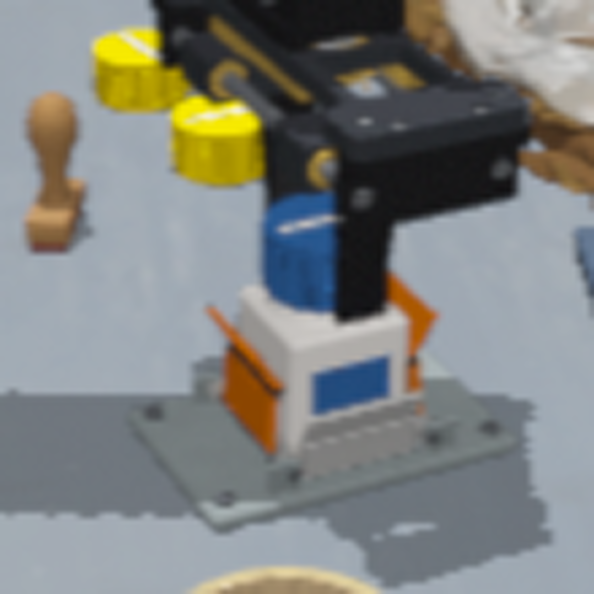

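Call:
play_rows --moves '[[[0,0,0],[0,0,-0.06],4.5],[[0,0,0],[0,0,-0.14],4.5],[[0,0,0],[0,0,-0.22],4.5],[[0,0,0],[0,0,-0.3],4.5],[[0,0,0],[0,0,-0.38],4.5],[[0,0,0],[0,0,-0.46],4.5],[[0,0,0],[0,0,-0.54],4.5],[[0,0,0],[0,0,-0.62],4.5]]'

```text
time: 14.0
ee_pos: [0.5218, -0.2079, 0.0746]
eef_rot: [0.888, 0.46, 0.0, 0.0]
ft_force: [-1.2, 1.5, 10.6]
width: 0.0514
```

```bash
python3 - <<'E'
from h import *
np.set_printoptions(precision=4,suppress=True)
s=read_state();print(s['time'],s['ee_pos'],s['eef_rot'],2*np.arctan2(s['eef_rot'][1],s['eef_rot'][0]),s['ft_force'],s['torque'],s['width'],s['joint_positions'])
p=camera('side');save(p,'side11')
p=camera('wrist');save(p,'w11')
cv2.imwrite('pics/s11c.png',cv2.resize(cv2.imread('pics/side11.png')[190:300,210:320],None,fx=5.4,fy=5.4,interpolation=2))
E
```

```text
14.0 [ 0.5218 -0.2079  0.0746] [0.8881 0.4597 0.0005 0.0005] 0.9553340805963002 [-1.2427  1.4911 10.5632] [ 0.2597  0.262  -0.098 ] 0.05137955504188565 [ 0.7864  0.3862 -0.5825  1.7735  0.241   1.0521 -0.4979]
```

View pics/s11c.png

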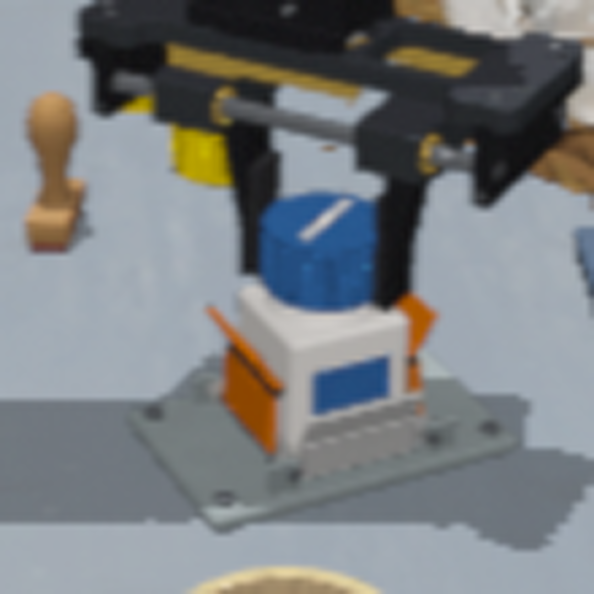

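View pics/w11.png

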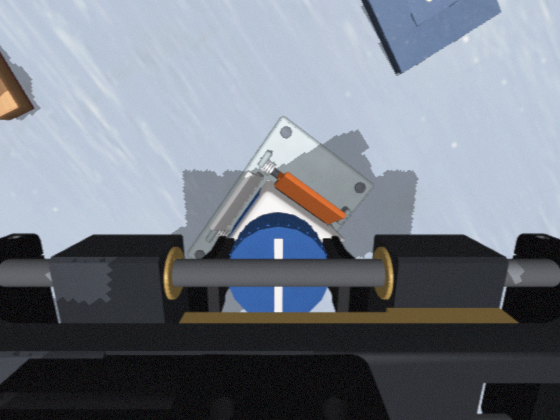

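Call:
play_rows --moves '[[[0,0,0],[0,0,-0.1],4.5],[[0,0,0],[0,0,-0.2],4.5],[[0,0,0],[0,0,-0.3],4.5],[[0,0,0],[0,0,-0.4],4.5],[[0,0,0],[0,0,-0.5],4.5],[[0,0,0],[0,0,-0.6],4.5],[[0,0,0],[0,0,-0.7],4.5],[[0,0,0],[0,0,-0.78],4.5]]'

```text
time: 15.1
ee_pos: [0.5221, -0.2076, 0.0753]
eef_rot: [0.646, 0.763, 0.0, 0.001]
ft_force: [-4.1, 2.0, 16.2]
width: 0.0513
```

Call:
play_rows --moves '[[[0,0,0],[0,0,0],4.5],[[0,0,0],[0,0,0],4.5]]'

```text
time: 15.35
ee_pos: [0.5221, -0.2078, 0.0754]
eef_rot: [0.647, 0.762, 0.0, 0.001]
ft_force: [-3.1, 2.6, 16.9]
width: 0.0512
```

```bash
python3 - <<'E'
from h import *
np.set_printoptions(precision=4,suppress=True)
s=read_state();print(s['time'],s['ee_pos'],s['eef_rot'],2*np.arctan2(s['eef_rot'][1],s['eef_rot'][0]),s['ft_force'],s['torque'],s['width'],s['joint_positions'])
p=camera('side');save(p,'side12')
p=camera('wrist');save(p,'w12')
cv2.imwrite('pics/s12c.png',cv2.resize(cv2.imread('pics/side12.png')[190:300,210:320],None,fx=5.4,fy=5.4,interpolation=2))
E
```

```text
15.35 [ 0.5221 -0.2078  0.0754] [0.6475 0.7621 0.0003 0.0009] 1.7330184636209132 [-3.0582  2.5638 16.8708] [ 0.4541  0.7164 -0.0117] 0.051171116943706664 [ 0.8936  0.4185 -0.718   1.7674  0.3102  1.0699  0.2301]
```

View pics/s12c.png

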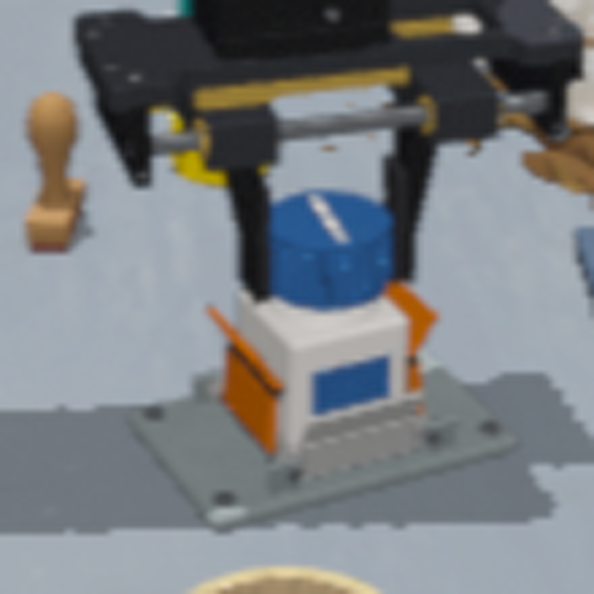

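View pics/w12.png

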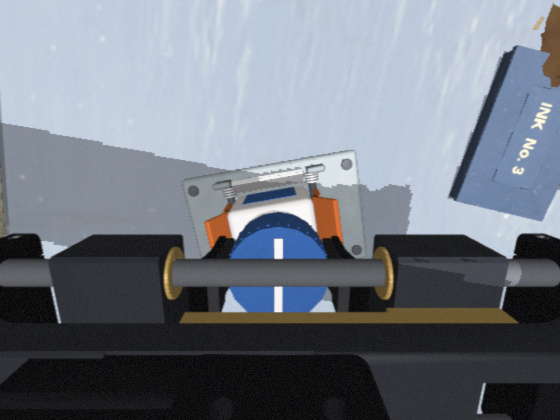

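Call:
play_rows --moves '[[[0,0,-0.3],[0,0,0],4.5],[[0,0,-0.7],[0,0,0],4.5],[[0,0,-1.3],[0,0,0],4.5],[[0,0,-2],[0,0,0],4.5],[[0,0,-2.8],[0,0,0],4.5],[[0,0,-3.6],[0,0,0],4.5],[[0,0,-4.3],[0,0,0],4.5],[[0,0,-4.7],[0,0,0],4.5]]'

```text
time: 16.45
ee_pos: [0.5213, -0.2079, 0.1214]
eef_rot: [0.648, 0.762, 0.0, 0.0]
ft_force: [0.5, -0.1, -0.2]
width: 0.0518
```

Call:
play_rows --moves '[[[0,0,0],[0,0,0],4.5],[[0,0,0],[0,0,0],4.5],[[0,0,0],[0,0,0],4.5]]'

```text
time: 16.82
ee_pos: [0.521, -0.2077, 0.1206]
eef_rot: [0.648, 0.762, -0.0, -0.0]
ft_force: [-0.4, -0.1, -0.6]
width: 0.0513
```

```bash
python3 - <<'E'
from h import *
np.set_printoptions(precision=4,suppress=True)
s=read_state();print(s['time'],s['ee_pos'],s['eef_rot'],s['ft_force'],s['torque'],s['width'],s['joint_vel'])
p=camera('side');save(p,'side13')
for n,X in [('rim',(.5218,-.208,.0975)),('cap low',(s['ee_pos'][0],s['ee_pos'][1],s['ee_pos'][2]))]: print(n,(proj(p,X)-[210,190])*5.4)
p=camera('wrist');save(p,'w13')
cv2.imwrite('pics/s13c.png',cv2.resize(cv2.imread('pics/side13.png')[190:300,210:320],None,fx=5.4,fy=5.4,interpolation=2))
E
```

```text
16.825 [ 0.521  -0.2077  0.1206] [ 0.6475  0.762  -0.0001 -0.0002] [-0.4406 -0.0506 -0.5512] [ 0.0096 -0.1284 -0.0209] 0.05134705740679571 [ 0.0004  0.0009  0.0003 -0.0018 -0.0004  0.0013 -0.0007]
rim [324.8695 231.5612]
cap low [323.6626 179.9415]
```

View pics/s13c.png

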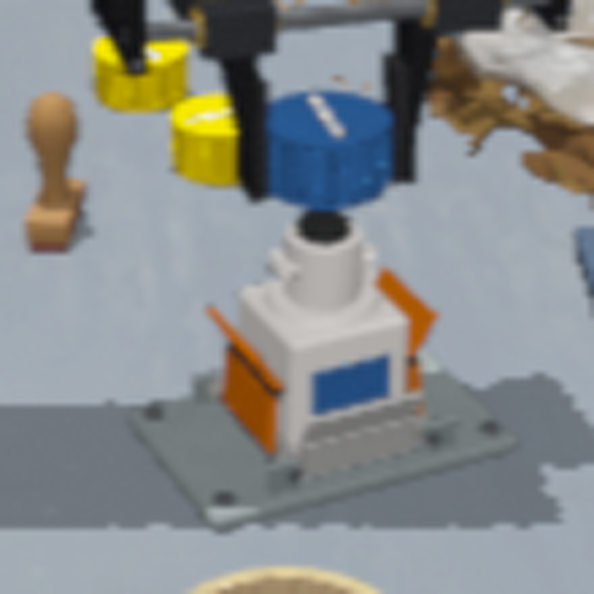

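View pics/w13.png

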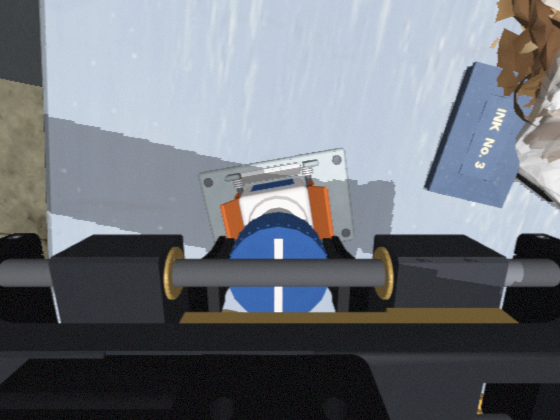

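```bash
python3 -c "
from bench import *
print(close_job())"
```

```text
the job is handed in; nothing more can be done
None
```

The job is handed in: the jar stands in the clip with its cap off, and the gripper still holds the blue cap level above it. `close_job()` gives no verdict, so the result rests on my own checks.

- **Seating:** I lifted the jar by its closed blue cap and pressed it into the clip until it met the floor, at up to 23 N. With the jar down, the TCP height matched the expected seat height. The side picture shows both jaws spread and the jar upright; I could not measure the jaw force or angle directly.
- **Uncapping:** I turned the cap 1.4 rad anticlockwise. The bar on the cap stayed aligned with the gripper in the wrist pictures, so it did not slip. After the turn the upward force had risen to about 17 N, as expected when the dabber pushes on a freed cap. I then lifted it 4.5 cm.
- **Final state:** at 16.8 s the cap is level and still. Its lower edge is about 22 mm above the neck rim, with visible clearance over the raised dabber, and it is within about 1 mm of the jar axis. The wrist force is about 0.7 N and the finger opening 51 mm.
- **Other objects:** I never went near the ink pad, the stamp or the tape roll, and they look untouched in the pictures. I did not measure their positions again.
- **Disagreements:** the cameras disagreed by 1 to 3 mm on where the clip was. I corrected this by a 1.7 mm sideways shift before inserting the jar. No check failed.

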